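Stand the kit case on the display slope, heavy end down

TASK

The blue kit case lying on the counter is packed heavy in one end, but its two ends look alike and it would topple off the sloping display stand if that end were up. Lift it a little to feel which end is the heavy one and set it down on the counter again, letting go of it; then take it anew and stand it on its heavy end on the stand's sloping deck, square to the deck's surface and with its whole foot on the deck, so that it stays there when you let go. Do not move the stand's neighbours: the red and the navy thread spools and the white button box.

Things in the scene. Friction and masses are not known exactly. Their poses are not given: they have to be found in the camera images.
- kit_case: blue closed box 120 mm long, 46 x 46 mm square section, black caps at both ends, about 0.5 kg. Origin at its centre, x along its length. Starts lying on the counter (origin 23 mm up) at any yaw. Centre of mass 20 to 25 mm from the middle towards the heavy end, which may be +x or -x, changes from start to start and cannot be seen. On the deck it stays up heavy end down and topples heavy end up
- stand: fixed wooden display stand, footprint 100 x 172 mm, 49 mm high at its back edge and 15 mm at its front edge. Origin at the centre of its underside, x axis level and pointing to the low (customer's) side, y along its width. The counter between it and the case is free; keep clear of the fixed printer (160 mm high, from x = 0.60 m on, y = -0.25 to -0.02 m) and the monitor to its right
- deck: the stand's fixed sloping top, 100 mm down the slope, 172 mm wide. Origin at the centre of its upper surface, 32 mm above the counter; x down the slope, z square out of the surface, leaning 20 degrees (0.349 rad) from vertical to the low side. Along its low edge a dark lip 6 mm thick, 5 mm high, its inner face 44 mm from the origin
- thread_red: red thread spool, 28 mm across and 48 mm high, standing beside the stand; leave it. Origin at the centre of its underside
- thread_navy: navy thread spool, 28 mm across and 48 mm high, standing beside the stand; leave it. Origin at the centre of its underside
- button_box: white and pale blue carton, 55 x 85 x 30 mm, lying on the robot's side of the stand; leave it. Origin at the centre of its underside, y along its length
Things that resemble listed ones, but are neither listed nor needed, are in the scene too. There is more than one size of the kit_case; the one meant has the size given above. There is more than one size of the stand; the job needs the larger.

How it is judged:
By the outcome, as a careful person would: the job done as asked, in the order asked, and still so for the second after the job is handed in, with the robot touching nothing.
It also fails if it takes over 58 s, if anything falls off the work surface, if the arm or the gripper's body presses on something with over 40 N, if the wrist force passes 120 N, or if a joint passes its speed limit or range.

ROBOT

A 6-joint arm with a two-finger parallel gripper is mounted at the origin on a cart in front of the work surface, level with it; the furniture and walls round the work are solid. World frame = base frame: x ahead of the robot, y to its left, z up, the work surface at z = 0. Lengths are in m, angles in rad, forces in N, time in s.
With the tool pointing down it reaches from about 0.3 to 0.875 m from the base axis. Payload 6.4 kg.
Tool frame: the origin (TCP) lies midway between the tips of the shut fingers; the grasp point (between the pads) lies 19 mm behind it (ctrl.tcp_to_grasp is the distance from the TCP to the grasp point, in m); z points along the fingers, y is the direction in which the jaws open and shut (so a half turn about z gives the same grasp; the last joint's range is limited). The gripper opens to 85 mm and grips with 20 to 120 N. Pads are 22 mm wide; open, the fingers measure 114 mm over their backs; the gripper's body (76 mm by 85 mm) begins 54 mm behind the grasp point. The pads swing forward as they close: fully open they stand 13 mm farther back than shut.
Start: joints at [-1.517, 0.181, 1.607, -0, 1.354, -0.206], TCP at [0.148, -0.556, 0.231] pointing down, gripper open.
Joint ranges: [-2.99, 2.99], [-0.89, 2.07], [0.3, 2.58], [-1.14, 4.28], [0, 2.63], [-3.12, 3.12]. Speed limits (rad/s): [2.57, 2.57, 3.01, 3.14, 3.14, 3.14].

INTERFACE

Orientations are given as a unit quaternion [w, x, y, z].
In Python, from bench import monitor, imaging, order, spotter, ctrl gives the robot as it stands.
- The arm moves only by the shell command python3 -m pendant 'ROWS'. ROWS is JSON, a list that holds one entry, the list of rows, each a list of 5 numbers: the shift along the world's x, y, z in mm, then the turn about the world's z in degrees, then the finger opening in mm, from 0 to 85.4. A call has 1 to 8 rows; each row shifts and turns the commanded pose from where the row before left it; what a row does not reach is not made up. A row lasts 1/8 s, in which the tool goes at most 62.5 mm and 10.7 degrees, less where a joint would pass 70% of its speed; a pose out of reach is approached as far as the arm can. A call with a gripper value outside its range is refused whole. The fingers move at their own pace and stop on an object; the grip force is fixed at half the most. Time passes only in rows, so rows that do not move let the fingers close. It gives the time, the measured TCP pose, the force and the opening at its end, in the units of the state.
- monitor.get_obs(): the state, without advancing time (a new reading comes with each control period).
- imaging.camera(name): name is "scene" or "top" or "wrist"; returns a dict with "img" (400x640x3 uint8, red, green, blue), "vfov" (degrees; the focal length in pixels is half the picture's height over the tangent of half this angle, whatever the lens; pixels are square), "cx", "cy" (the principal point, pixels), "distortion" ([k1, k2, p1, p2, k3] as OpenCV has them; the pictures are not rectified), "origin" and "orientation" of the camera in the world. Camera axes: x right, y down, z forward; pixel columns grow to the right and rows downward; lengths in m; the calibration is good to about 2 mm. A picture is of the moment at which its call begins. There is no depth.
- order.hand_in(): hands the job in, once; it reports no verdict.
Trained networks look in the newest picture that a camera, given by its name, has taken for a name from the list of things; names that differ only in an ending like _2 or _b are one class to them, and where a whole thing is asked for, a point or a joint stands for the part that bears it (a point fixed in the world has none). Each returns a list of dicts, best first, with "confidence" (0 to 1); they miss things now and then, are a little off and sometimes report something else, mostly with a low value. They report only what shows in the picture. A call takes as long as a camera call. They do not tell look-alikes from the thing itself.
- spotter.recognise(camera, thing): "at" ([x, y, z] in m, in the coordinates of the camera as it stood for that picture, good to about 4 mm: the middle of the surface that is visible of it).
- spotter.tip_of(camera, thing): "at" ([x, y, z] in m, in the coordinates of the camera as it stood for that picture, good to about 4 mm: a listed point, or the origin of a listed thing).
The state is a dict: "time_s": time; "q": joint angles; "dq": joint speeds; "joint_efforts": joint torques, N m; "eef_pos": TCP position; "eef_rot": TCP orientation; "wrist_force": force on the tool from outside, world axes, zero at the start; "torque": the same for the moment, N m; "opening": opening from 0.0 (shut) to 1.0 (fully open).
Only numpy, scipy, OpenCV 4.12 (cv2) and the standard library are available. Lean on these libraries where they do the work, as an engineer would, in place of code of your own. Each camera call takes 0.05 s, during which the arm holds its last target. There are 200 camera calls.

## Working session

There is one attempt and no reset: what is moved stays moved. The work goes in short steps, Python scripts to look and compute and a shell command to move; the robot and the scene stay as the last step left them, time stands still between calls to the robot, and variables do not carry over. Pictures are saved under pics/ and viewed, about 8 in all and at most 12, crops included, and the job is handed in when it is done.

```bash
mkdir -p pics; cat > h.py <<'E'
import numpy as np,cv2
from scipy.spatial.transform import Rotation as R
from bench import monitor, imaging, order, spotter, ctrl
def rot(q): return R.from_quat([q[1],q[2],q[3],q[0]]).as_matrix()
def K(c):
    f=200/np.tan(np.radians(c["vfov"])/2); return np.array([[f,0,c["cx"]],[0,f,c["cy"]],[0,0,1]])
def shot(name,fn=None):
    c=imaging.camera(name)
    if fn: cv2.imwrite("pics/"+fn,c["img"][:,:,::-1])
    return c
def world(c,p): return rot(c["orientation"])@np.array(p)+np.array(c["origin"])
def pix(c,P):
    Rm=rot(c["orientation"]); P=np.atleast_2d(P)
    return cv2.projectPoints((P-np.array(c["origin"]))@Rm,np.zeros(3),np.zeros(3),K(c),np.array(c["distortion"],float))[0][:,0]
def ray(c,uv,z):
    n=cv2.undistortPoints(np.array(uv,float).reshape(-1,1,2),K(c),np.array(c["distortion"],float))[:,0]
    d=np.c_[n,np.ones(len(n))]@rot(c["orientation"]).T; o=np.array(c["origin"])
    return o+d*((z-o[2])/d[:,2])[:,None]
E
python3 - <<'E'
from h import *
np.set_printoptions(precision=3,suppress=True)
for n in ("top","scene"):
    c=shot(n,n+"1.png"); print(n,c["origin"],c["vfov"])
    for t in ("kit_case","stand","deck","thread_red","thread_navy","button_box"):
        for f in ("recognise","tip_of"):
            for d in getattr(spotter,f)(n,t)[:3]:
                w=world(c,d["at"]); print(t,f,round(d["confidence"],2),w,pix(c,w)[0].astype(int))
print(ctrl.tcp_to_grasp, monitor.get_obs())
E
```

```text
top [0.455 0.078 1.246] 47.06841581106027
kit_case recognise 0.78 [ 0.511 -0.076  0.043] [379 219]
kit_case recognise 0.65 [ 0.406 -0.202  0.037] [425 260]
kit_case tip_of 0.78 [ 0.407 -0.206  0.021] [425 259]
kit_case tip_of 0.64 [ 0.51  -0.079  0.021] [378 219]
stand recognise 0.88 [0.569 0.181 0.028] [282 195]
stand recognise 0.84 [0.753 0.166 0.024] [290 128]
stand tip_of 0.76 [ 0.572  0.178 -0.003] [284 195]
stand tip_of 0.7 [ 0.757  0.166 -0.001] [291 128]
deck recognise 0.83 [0.567 0.179 0.032] [283 195]
deck tip_of 0.89 [0.761 0.166 0.024] [290 125]
deck tip_of 0.67 [0.571 0.178 0.032] [283 194]
thread_red recognise 0.64 [0.626 0.277 0.045] [246 172]
thread_red tip_of 0.59 [ 0.627  0.279 -0.001] [248 174]
thread_navy recognise 0.68 [0.558 0.302 0.045] [235 197]
thread_navy tip_of 0.59 [ 0.558  0.308 -0.002] [236 199]
button_box recognise 0.58 [0.471 0.208 0.033] [270 231]
button_box tip_of 0.89 [ 0.472  0.214 -0.002] [269 231]
scene [-0.115  0.664  0.576] 50.76578492792888
kit_case recognise 0.8 [ 0.427 -0.187  0.027] [438 188]
kit_case recognise 0.55 [ 0.501 -0.067  0.034] [
[... 646 characters left out ...]
.78 [0.55  0.311 0.029] [250 239]
thread_navy tip_of 0.67 [0.561 0.304 0.   ] [251 247]
button_box recognise 0.8 [0.46  0.22  0.032] [309 241]
button_box recognise 0.29 [0.552 0.312 0.029] [249 240]
button_box tip_of 0.96 [ 0.473  0.214 -0.001] [308 249]
0.0187 {'time_s': 1.3, 'q': array([-1.517,  0.181,  1.607,  0.   ,  1.354, -0.206]), 'dq': array([-0.001,  0.   , -0.002,  0.002,  0.001, -0.001]), 'joint_efforts': array([  0.   , -44.484, -35.168,  -0.   ,   0.001,  -0.   ]), 'eef_pos': array([ 0.148, -0.556,  0.231]), 'eef_rot': array([-0.   ,  0.992,  0.13 ,  0.   ]), 'wrist_force': array([-0.702, -0.743, -0.407]), 'torque': array([ 0.025,  0.006, -0.046]), 'opening': 0.9995214222656884}
```

```bash
python3 - <<'E'
import cv2
i=cv2.imread("pics/top1.png")[85:300,205:470]; cv2.imwrite("pics/v1.png",cv2.resize(i,(795,645))[:600] if 0 else cv2.resize(i,(735,596),interpolation=cv2.INTER_CUBIC))
E
```

```text
(no output)
```

View pics/v1.png

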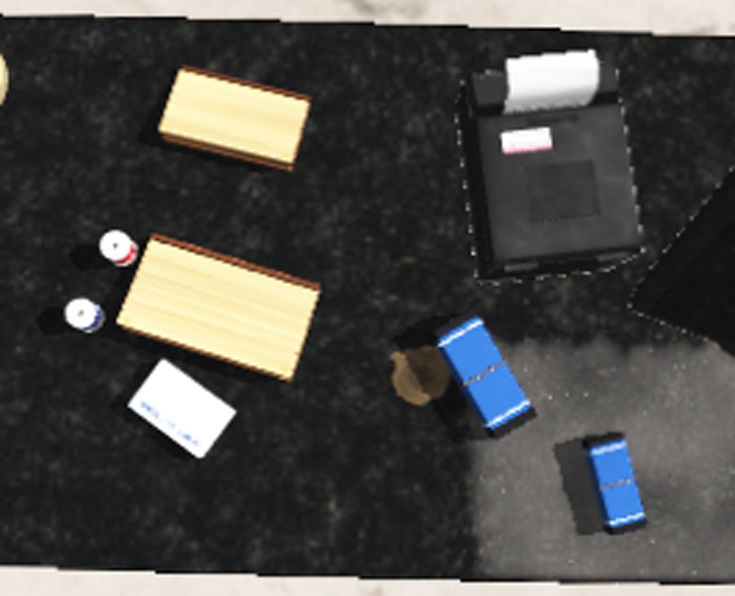

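View pics/scene1.png

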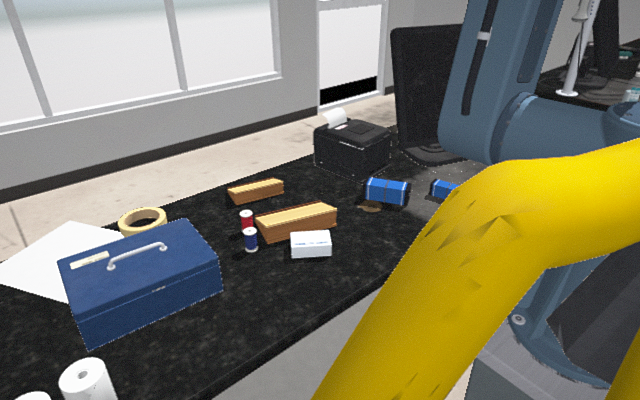

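```bash
cat > fit.py <<'E'
from h import *
np.set_printoptions(precision=4,suppress=True)
def rect(c,mask,z,near):
    n,l,s,ce=cv2.connectedComponentsWithStats(mask.astype(np.uint8))
    k=min([i for i in range(1,n) if s[i,4]>60],key=lambda i:np.linalg.norm(ce[i]-near))
    v,u=np.nonzero(l==k)
    p=ray(c,np.c_[u,v],z)[:,:2].astype(np.float32)*1000
    r=cv2.minAreaRect(p); b=cv2.boxPoints(r); e=[b[1]-b[0],b[2]-b[1]]; e=max(e,key=np.linalg.norm)
    return np.array(r[0]),np.array(r[1]),np.degrees(np.arctan2(e[1],e[0])), s[k,4]
E
python3 - <<'E'
from fit import *
c=shot("top"); h=cv2.cvtColor(c["img"],cv2.COLOR_RGB2HSV).astype(int)
blue=(abs(h[...,0]-107)<12)&(h[...,1]>130)&(h[...,2]>90)
print(h[219,379],h[195,283])
print("case",rect(c,blue,.046,(379,219)))
wood=(abs(h[...,0]-20)<9)&(h[...,1]>50)&(h[...,2]>150)
r=rect(c,wood,.032,(283,195));print("stand",r)
for yaw in (-15,-16,-17,-18):
    Y=np.radians(yaw);X=np.array([np.cos(Y),np.sin(Y),0]);W=np.array([-X[1],X[0],0]);o=np.array([.571,.178,0])
    cs=[o+X*a*.05+W*b*.086+[0,0,z] for a,z in((-1,.049),(1,.015)) for b in(-1,1)]
    print(yaw,pix(c,cs).tolist())
E
```

```text
[111  68 151] [ 24  66 252]
case (array([515.2365, -74.4929]), array([93.1631, 45.4138]), np.float32(31.856195), np.int32(563))
stand (array([567.639 , 178.0522]), array([175.9111,  89.8563]), np.float32(73.26514), np.int32(2101))
-15 [[308.74098628176426, 221.39620979775526], [245.90612621175075, 202.54651111273887], [319.7175123106861, 186.33388176441184], [258.97464296288894, 168.33380763271708]]
-16 [[308.2502202840455, 221.84854739733984], [245.76705291023373, 201.9029115427373], [319.86293178672975, 186.95686004458858], [259.4495558496747, 167.90388740156732]]
-17 [[307.7515804208848, 222.29232114101606], [245.63931755408748, 201.2569941533192], [319.99742592295945, 187.58244083560064], [259.93177715414646, 167.48221421140286]]
-18 [[307.245219879677, 222.7273909324515], [245.52295422026276, 200.6089569636837], [320.12094926164934, 188.21043497571054], [260.4211612199257, 167.06891206949285]]
```

```bash
python3 -m pendant '[[[15,20,0,0,85],[30,40,0,1.7,85],[30,40,-5,1.7,85],[30,40,-5,1.7,85],[30,40,-5,1.7,85],[30,40,-5,1.7,85],[30,40,-5,1.7,85],[30,40,-5,1.7,85]]]'
python3 -m pendant '[[[30,40,-5,1.7,85],[30,40,-5,1.7,85],[30,40,-5,1.7,85],[30,40,0,0,85],[20,21,0,0,85],[10,10,0,0,85],[0,0,0,0,85]]]'
python3 - <<'E'
from fit import *
c=shot("wrist","w1.png");print(c["origin"],c["vfov"])
print(monitor.get_obs()["eef_pos"])
E
```

```text
time_s: 2.35
eef_pos: [0.3736, -0.2544, 0.2014]
eef_rot: [0.0, 0.973, 0.232, 0.0]
wrist_force: [0.6, -0.5, 0.8]
opening: 0.993
time_s: 3.22
eef_pos: [0.5228, -0.0646, 0.1862]
eef_rot: [0.0, 0.961, 0.275, -0.0]
wrist_force: [-0.0, 0.6, -0.3]
opening: 0.995
[ 0.5857 -0.0249  0.3279] 58.803573634530515
[ 0.5224 -0.0651  0.1861]
```

View pics/w1.png

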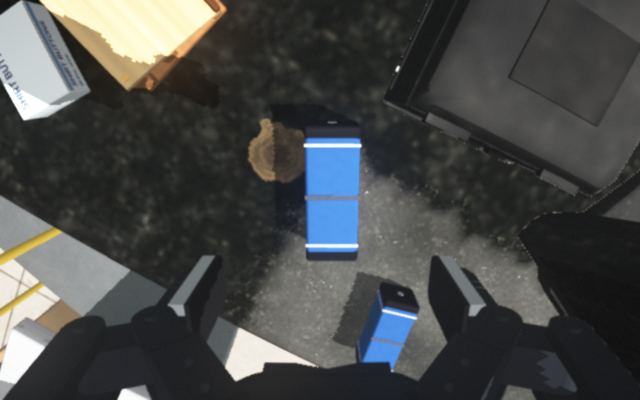

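```bash
python3 - <<'E'
from fit import *
c=shot("wrist"); h=cv2.cvtColor(c["img"],cv2.COLOR_RGB2HSV).astype(int)
blue=(abs(h[...,0]-108)<12)&(h[...,1]>130)&(h[...,2]>90)
for m in (blue[:192],blue[205:] ):pass
n,l,s,ce=cv2.connectedComponentsWithStats(cv2.morphologyEx((blue).astype(np.uint8),cv2.MORPH_CLOSE,np.ones((5,5))))
for i in range(1,n):
    if s[i,4]>500: print(s[i],ce[i])
m=cv2.morphologyEx(blue.astype(np.uint8),cv2.MORPH_CLOSE,np.ones((7,7)))>0
print("case",rect(c,m,.046,(333,195)))
print(ray(c,[(333,145),(333,246),(306,195),(359,195)],.046))
print(R.from_matrix(rot(monitor.get_obs()["eef_rot"])).as_matrix()[:,0])
E
```

```text
[ 305  147   55   48 2598] [331.6278 170.3168]
[ 305  200   53   43 2223] [331.139  220.7805]
[ 360  297   56   72 2219] [386.0635 334.3939]
case (array([512.8321, -75.742 ]), array([99.7531, 44.2174]), np.float32(31.360495), np.int32(6083))
[[ 0.5501 -0.0538  0.046 ]
 [ 0.4755 -0.1008  0.046 ]
 [ 0.503  -0.057   0.046 ]
 [ 0.5262 -0.0944  0.046 ]]
[ 0.8494  0.5277 -0.0006]
```

```bash
python3 -m pendant '[[[-10,-11,-20,-0.5,85],[0,0,-50,0,85],[0,0,-50,0,85],[0,0,-40,0,85],[0,0,-16,0,85],[0,0,0,0,85]]]'
python3 -c "
from h import *;o=monitor.get_obs();print(o['eef_pos'],o['wrist_force'],o['torque'])"
python3 -m pendant '[[[0,0,0,0,0],[0,0,0,0,0],[0,0,0,0,0],[0,0,0,0,0],[0,0,0,0,0],[0,0,0,0,0]]]'
python3 -m pendant '[[[0,0,10,0,0],[0,0,15,0,0],[0,0,10,0,0],[0,0,0,0,0],[0,0,0,0,0],[0,0,0,0,0]]]'
python3 -c "
from h import *
o=monitor.get_obs();print(o['eef_pos'],o['wrist_force'],o['torque'],rot(o['eef_rot']).T@o['torque'])
shot('wrist','w2.png')
o=monitor.get_obs();print(o['wrist_force'],o['torque'],rot(o['eef_rot']).T@o['torque'])"
```

```text
time_s: 4.08
eef_pos: [0.5121, -0.0762, 0.01]
eef_rot: [-0.0, 0.963, 0.27, -0.001]
wrist_force: [-0.4, 0.6, -0.0]
opening: 0.996
[ 0.51205258 -0.07618939  0.00996663] [-0.41674873  0.60222448 -0.03903094] [-0.0036212   0.02263213  0.05134617]
time_s: 4.82
eef_pos: [0.514, -0.0761, 0.012]
eef_rot: [0.001, 0.963, 0.271, 0.001]
wrist_force: [-1.6, -0.1, 7.1]
opening: 0.531
time_s: 5.58
eef_pos: [0.5122, -0.0755, 0.0447]
eef_rot: [-0.0, 0.963, 0.27, -0.0]
wrist_force: [-0.1, 0.8, -4.3]
opening: 0.532
[ 0.51222899 -0.07553046  0.04474532] [-0.13541278  0.77765608 -4.289352  ] [-0.05257392  0.09910563 -0.01046873] [ 0.00673959 -0.11197529  0.01056645]
[-0.22148628 -0.93503793 -4.31950241] [-0.07780789  0.08197402  0.02770087] [-0.02375694 -0.11052393 -0.02759008]
```

```bash
python3 -c "
from h import *;o=monitor.get_obs();print(o['q'])"
```

```text
[-3.75969520e-01  3.10680264e-01  1.87582169e+00  1.46894499e-05
  9.56166096e-01  6.47106608e-01]
```

```bash
python3 -m pendant '[[[-20,20,0,0,0],[-20,20,0,5,0],[-22,26,0,10,0],[0,0,0,10,0],[0,0,0,10,0],[0,0,0,10,0],[0,0,0,10,0],[0,0,0,10,0]]]'
python3 -m pendant '[[[0,0,0,10,0],[0,0,0,10,0],[0,0,0,10,0],[0,0,0,10,0],[0,0,0,10,0],[0,0,0,10,0],[0,0,0,10,0],[0,0,0,7,0]]]'
python3 -c "
from h import *;o=monitor.get_obs();print(o['eef_pos'],rot(o['eef_rot'])[:,0],o['wrist_force'],rot(o['eef_rot']).T@o['torque'])"
python3 -m pendant '[[[0,0,-10,0,0],[0,0,-12,0,0],[0,0,-8,0,0],[0,0,-4,0,0],[0,0,0,0,0],[0,0,0,0,85],[0,0,0,0,85],[0,0,0,0,85]]]'
python3 -m pendant '[[[0,0,20,0,85],[0,0,40,0,85],[0,0,50,0,85],[0,0,50,0,85],[-40,11,20,0,85],[0,0,0,0,85]]]'
python3 - <<'E'
from fit import *
c=shot("wrist","w3.png"); h=cv2.cvtColor(c["img"],cv2.COLOR_RGB2HSV).astype(int)
m=cv2.morphologyEx(((abs(h[...,0]-108)<12)&(h[...,1]>130)&(h[...,2]>90)).astype(np.uint8),cv2.MORPH_CLOSE,np.ones((7,7)))>0
p=pix(c,[.45,-.01,.046])[0]; print(p)
print("case",rect(c,m,.046,p))
o=monitor.get_obs();print(o['eef_pos'],rot(o['eef_rot'])[:,0])
E
```

```text
time_s: 6.62
eef_pos: [0.4507, -0.0097, 0.0451]
eef_rot: [-0.0, 0.664, 0.747, -0.0]
wrist_force: [-0.6, -0.5, -5.4]
opening: 0.528
time_s: 7.62
eef_pos: [0.4507, -0.0097, 0.0451]
eef_rot: [-0.0, 0.055, 0.998, 0.0]
wrist_force: [-0.3, -0.5, -5.3]
opening: 0.526
[ 0.45073329 -0.00969915  0.04512673] [-9.93851086e-01  1.10724967e-01  3.15040046e-05] [-0.30373821 -0.47947358 -5.32169184] [ 0.03165117 -0.09744269  0.00829271]
time_s: 8.62
eef_pos: [0.451, -0.0098, 0.0114]
eef_rot: [0.0, 0.058, 0.998, -0.0]
wrist_force: [0.0, 0.4, -0.6]
opening: 0.997
time_s: 9.38
eef_pos: [0.4104, 0.0016, 0.193]
eef_rot: [0.002, 0.058, 0.998, -0.0]
wrist_force: [0.2, 0.3, -0.3]
opening: 0.993
[318.2367 222.8403]
case (array([451.2154,  -9.9208]), array([ 44.69  , 101.1896]), np.float32(-5.7287283), np.int32(5479))
[0.4109 0.0013 0.1921] [-0.9934  0.1151 -0.0029]
```

View pics/w3.png

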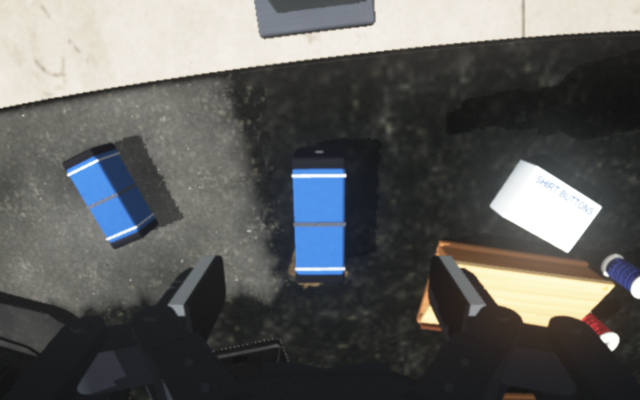

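```bash
python3 -m pendant '[[[44,-8,0,0.5,85],[44,-8,-22,0.4,85],[0,0,-50,0,85],[0,0,-50,0,85],[0,0,-40,0,85],[0,0,-20,0,85],[0,0,0,0,85],[0,0,0,0,0]]]'
python3 -m pendant '[[[0,0,0,0,0],[0,0,0,0,0],[0,0,0,0,0],[0,0,0,0,0],[0,0,0,0,0]]]'
python3 -m pendant '[[[0,0,10,0,0],[0,0,15,0,0],[0,0,15,0,0],[0,0,0,0,0],[0,0,0,0,0],[0,0,0,0,0]]]'
python3 - <<'E'
from fit import *
o=monitor.get_obs();print(o['eef_pos'],o['wrist_force'],rot(o['eef_rot']).T@o['torque'])
c=shot("wrist","w4.png"); s=shot("scene","s4.png")
w=cv2.imread("pics/w4.png"); p=pix(s,[.45,-.01,.06])[0].astype(int);print(p)
i=cv2.imread("pics/s4.png")[max(p[1]-75,0):p[1]+75,p[0]-120:p[0]+120]
cv2.imwrite("pics/v4.png",np.vstack([cv2.resize(w,(480,300)),cv2.resize(i,(480,300))]))
E
```

```text
time_s: 10.42
eef_pos: [0.4993, -0.0149, 0.0094]
eef_rot: [0.0, 0.05, 0.999, -0.0]
wrist_force: [0.5, 0.0, -0.1]
opening: 0.813
time_s: 11.05
eef_pos: [0.5, -0.015, 0.0106]
eef_rot: [0.001, 0.05, 0.999, -0.0]
wrist_force: [0.2, -0.0, 7.1]
opening: 0.531
time_s: 11.8
eef_pos: [0.4982, -0.0146, 0.0488]
eef_rot: [-0.001, 0.05, 0.999, 0.0]
wrist_force: [0.1, 0.3, -4.9]
opening: 0.534
[ 0.4982 -0.0146  0.0488] [ 0.0837  0.3005 -4.9204] [ 0.0261 -0.3683  0.0048]
[387 196]
```

View pics/v4.png

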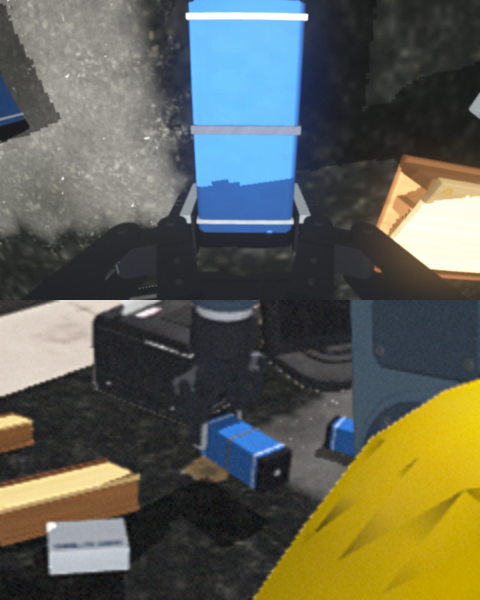

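```bash
cat > st.py <<'E'
from fit import *
o=monitor.get_obs();print(o['eef_pos'],o['wrist_force'],rot(o['eef_rot']).T@o['torque'],o['opening']*85.4)
E
python3 -m pendant '[[[0,0,0,0,43],[0,0,0,0,43],[0,0,0,0,43]]]' ; python3 st.py
python3 -m pendant '[[[0,0,0,0,44.5],[0,0,0,0,44.5],[0,0,0,0,44.5]]]' | tail -1; python3 st.py
python3 -m pendant '[[[0,0,0,0,45],[0,0,0,0,45],[0,0,0,0,45]]]'| tail -1 ; python3 st.py
```

```text
time_s: 12.28
eef_pos: [0.4987, -0.0147, 0.0492]
eef_rot: [-0.0, 0.05, 0.999, 0.0]
wrist_force: [0.4, 0.0, -5.7]
opening: 0.533
[ 0.4987 -0.0147  0.0492] [ 0.4471  0.0116 -5.687 ] [-0.0132 -0.2958 -0.0543] 45.47945890131068
opening: 0.53
[ 0.4988 -0.0147  0.0493] [ 0.0253 -0.0222 -4.6746] [-0.0231 -0.2823  0.0159] 45.234041079282385
opening: 0.533
[ 0.4987 -0.0147  0.0493] [-1.0887 -0.676  -4.1923] [-0.0275 -0.3615  0.008 ] 45.554454724543014
```

```bash
for i in 1; do python3 -m pendant '[[[0,0,0,0,45.6],[0,0,0,0,45.6],[0,0,0,0,45.6]]]'| tail -1 ; python3 st.py
python3 -m pendant '[[[0,0,0,0,46],[0,0,0,0,46]]]'| tail -1 ; python3 st.py
python3 -m pendant '[[[0,0,0,0,46.3],[0,0,0,0,46.3]]]'| tail -1 ; python3 st.py; done
```

```text
opening: 0.533
[ 0.4987 -0.0147  0.0494] [-0.7136 -0.04   -2.8622] [-0.0115  0.0049 -0.0583] 45.54491542248926
opening: 0.536
[ 0.4993 -0.0149  0.0498] [ 0.2936 -0.5894 -0.5957] [ 0.0416  0.0122 -0.0022] 45.76550283817843
opening: 0.54
[ 0.4989 -0.0148  0.0495] [-0.0633 -0.6338  0.0271] [-0.0157 -0.0177 -0.0726] 46.14353530319934
```

```bash
python3 - <<'E'
from fit import *
c=shot("wrist","w5.png"); s=shot("scene","s5.png")
w=cv2.imread("pics/w5.png"); p=pix(s,[.45,-.01,.06])[0].astype(int)
i=cv2.imread("pics/s5.png")[max(p[1]-75,0):p[1]+75,p[0]-120:p[0]+120]
cv2.imwrite("pics/v5.png",np.vstack([cv2.resize(w,(480,300)),cv2.resize(i,(480,300))]))
E
```

```text
(no output)
```

View pics/v5.png

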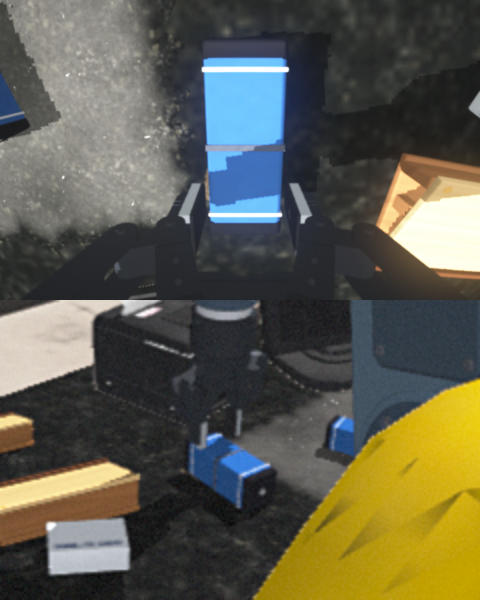

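```bash
python3 - <<'E'
from fit import *
c=shot("wrist"); h=cv2.cvtColor(c["img"],cv2.COLOR_RGB2HSV).astype(int)
m=cv2.morphologyEx(((abs(h[...,0]-108)<14)&(h[...,1]>130)&(h[...,2]>70)).astype(np.uint8),cv2.MORPH_CLOSE,np.ones((9,9)))>0
print("case",rect(c,m,.046,(327,190)))
print(ray(c,[(327,93),(327,287)],.046))
E
python3 st.py
```

```text
case (array([470.0158,  -9.6395]), array([48.4859, 99.4156]), np.float32(-5.7248163), np.int32(21857))
[[ 0.4269 -0.0071  0.046 ]
 [ 0.5138 -0.0158  0.046 ]]
[ 0.4988 -0.0147  0.0493] [0.18   0.1238 0.5412] [-0.003  -0.0005 -0.0207] 46.48864392892773
```

```bash
python3 -m pendant '[[[0,0,10,0,85],[19,-2,0,0,85],[0,0,0,0,85],[0,0,-30,0,85],[0,0,-20,0,85],[0,0,0,0,0],[0,0,0,0,0],[0,0,0,0,0]]]'
python3 -m pendant '[[[0,0,0,0,0],[0,0,0,0,0],[0,0,20,0,0],[0,0,30,0,0],[0,0,26,0,0],[0,0,0,0,45],[0,0,0,0,45],[0,0,0,0,45]]]'; python3 st.py
python3 -m pendant '[[[0,0,0,0,45.4],[0,0,0,0,45.4]]]'|tail -1; python3 st.py
python3 -m pendant '[[[0,0,0,0,45.6]]]'|tail -1; python3 st.py
python3 -m pendant '[[[0,0,0,0,45.6]]]'|tail -1; python3 st.py
```

```text
time_s: 15.05
eef_pos: [0.5186, -0.0169, 0.0105]
eef_rot: [0.001, 0.05, 0.999, -0.0]
wrist_force: [0.5, -0.4, 1.2]
opening: 0.531
time_s: 16.05
eef_pos: [0.5165, -0.0164, 0.0837]
eef_rot: [-0.001, 0.05, 0.999, 0.0]
wrist_force: [-0.3, -0.1, -5.4]
opening: 0.53
[ 0.5165 -0.0164  0.0837] [-0.3309 -0.1204 -5.3958] [-0.0261 -0.2789 -0.0252] 45.24527893497131
opening: 0.536
[ 0.5174 -0.0167  0.0847] [ 0.1276  0.1463 -4.7486] [-0.0163 -0.372  -0.042 ] 45.73613931102083
opening: 0.536
[ 0.5177 -0.0167  0.0851] [-0.5874 -0.2364 -4.7852] [-0.0047 -0.2498 -0.0317] 45.768749496042126
opening: 0.539
[ 0.5177 -0.0167  0.0853] [-0.2141 -0.0231 -4.2165] [-0.0231 -0.2595 -0.0215] 46.02826874357362
```

```bash
python3 -m pendant '[[[0,0,0,0,45.6]]]'|tail -1; python3 st.py
python3 -m pendant '[[[0,0,0,0,45.7]]]'|tail -1; python3 st.py
python3 -m pendant '[[[0,0,0,0,0],[0,0,0,0,0],[0,0,0,0,0]]]'|tail -1; python3 st.py
```

```text
opening: 0.534
[ 0.5176 -0.0167  0.0852] [ 0.0352  0.2322 -5.8057] [-0.0211 -0.2667 -0.0461] 45.63014925971364
opening: 0.535
[ 0.518  -0.0168  0.0854] [ 2.0282  0.3546 -3.4048] [-0.0608 -0.3924 -0.0051] 45.731553899829514
opening: 0.529
[ 0.5181 -0.0168  0.0856] [ 0.5617  0.1193 -3.0488] [-0.0722 -0.2737  0.0065] 45.13463248596114
```

```bash
cat > look.py <<'E'
import sys; from fit import *
n=sys.argv[1]; P=[float(x) for x in sys.argv[2:5]]
c=shot("wrist","w%s.png"%n); s=shot("scene","s%s.png"%n)
w=cv2.imread("pics/w%s.png"%n); p=pix(s,P)[0].astype(int); print(p)
i=cv2.imread("pics/s%s.png"%n)[max(p[1]-75,0):,max(p[0]-80,0):][:125,:160]
cv2.imwrite("pics/v%s.png"%n,np.vstack([cv2.resize(w,(384,240)),cv2.resize(i,(384,300),interpolation=cv2.INTER_CUBIC)]))
E
python3 look.py 6 .5 -.015 .08
```

```text
[373 180]
```

View pics/v6.png

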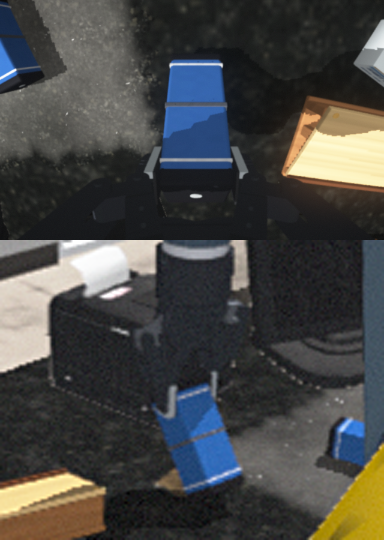

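```bash
cat > tilt.py <<'E'
import sys; from fit import *
from scipy.optimize import least_squares
# arguments: yaw of light-end horizontal direction (deg), rows/cols of the 3 band mid points (far=heavy, mid, light), start theta deg
def tilt(c,yaw,uv,G,th0=60):
    u=np.array([np.cos(np.radians(yaw)),np.sin(np.radians(yaw)),0]);z=np.array([0,0,1.])
    w=np.array([-u[1],u[0],0])
    def pts(p):
        e=np.cos(p[0])*u+np.sin(p[0])*z; n=-np.sin(p[0])*u+np.cos(p[0])*z
        C=G+p[1]*u+p[2]*z+p[3]*w
        return np.array([C+s*e+.023*n for s in(-.0437,0,.0437)])
    r=least_squares(lambda p:(pix(c,pts(p))-uv).ravel(),[np.radians(th0),-.02,-.04,0])
    p=r.x;e=np.cos(p[0])*u+np.sin(p[0])*z; C=G+p[1]*u+p[2]*z+p[3]*w
    return np.degrees(p[0]),C,C-.06*e,np.abs(r.fun).max(),C-G
E
python3 - <<'E'
from tilt import *
im=cv2.imread("pics/w6.png")
for x in (320,): print([(y,*im[y,x]) for y in list(range(98,116))+list(range(164,182))+list(range(258,276))])
E
```

```text
[(98, np.uint8(58), np.uint8(43), np.uint8(36)), (99, np.uint8(103), np.uint8(64), np.uint8(42)), (100, np.uint8(149), np.uint8(87), np.uint8(48)), (101, np.uint8(168), np.uint8(98), np.uint8(53)), (102, np.uint8(172), np.uint8(99), np.uint8(53)), (103, np.uint8(173), np.uint8(102), np.uint8(56)), (104, np.uint8(183), np.uint8(127), np.uint8(94)), (105, np.uint8(211), np.uint8(185), np.uint8(171)), (106, np.uint8(227), np.uint8(220), np.uint8(215)), (107, np.uint8(230), np.uint8(222), np.uint8(217)), (108, np.uint8(220), np.uint8(192), np.uint8(176)), (109, np.uint8(189), np.uint8(134), np.uint8(102)), (110, np.uint8(174), np.uint8(104), np.uint8(60)), (111, np.uint8(174), np.uint8(102), np.uint8(55)), (112, np.uint8(171), np.uint8(99), np.uint8(53)), (113, np.uint8(173), np.uint8(99), np.uint8(54)), (114, np.uint8(173), np.uint8(100), np.uint8(53)), (115, np.uint8(174), np.uint8(101), np.uint8(54)), (164, np.uint8(177), np.uint8(106), np.uint8(57)), (165, np.uint8(175), np.uint8(103), np.uint8(56)), (166, np.uint8(166), np.uint8(98), np.uint8(53)), (167, np.uint8(159), np.uint8(94),
[... 929 characters left out ...]
nt8(126), np.uint8(79), np.uint8(50)), (263, np.uint8(137), np.uint8(105), np.uint8(85)), (264, np.uint8(155), np.uint8(141), np.uint8(132)), (265, np.uint8(166), np.uint8(160), np.uint8(156)), (266, np.uint8(167), np.uint8(164), np.uint8(161)), (267, np.uint8(166), np.uint8(160), np.uint8(157)), (268, np.uint8(155), np.uint8(144), np.uint8(135)), (269, np.uint8(139), np.uint8(110), np.uint8(94)), (270, np.uint8(127), np.uint8(80), np.uint8(53)), (271, np.uint8(122), np.uint8(70), np.uint8(40)), (272, np.uint8(125), np.uint8(72), np.uint8(41)), (273, np.uint8(125), np.uint8(73), np.uint8(41)), (274, np.uint8(124), np.uint8(71), np.uint8(41)), (275, np.uint8(123), np.uint8(70), np.uint8(40))]
```

```bash
python3 - <<'E'
from tilt import *
c=shot("wrist"); G=np.array([.518,-.0168,.1096])
print(tilt(c,-5.9,np.array([[326,106.7],[326,173.5],[326.5,266]]),G)); print(K(c)[0,0], pix(c,[.518,-.0168,.0856]))
E
```

```text
(np.float64(52.06109992446468), array([ 0.4986, -0.0148,  0.0608]), array([ 0.4619, -0.011 ,  0.0135]), np.float64(0.4752243897279982), array([-0.0194,  0.002 , -0.0488]))
354.9169387317999 [[325.9733 261.4855]]
```

```bash
python3 -m pendant '[[[0,0,0,0,45.6],[0,0,1.5,0,45.6],[-7,0.7,1.5,0,45.6],[-7,0.7,1.5,0,45.6],[-7,0.7,1.5,0,45.6],[-7,0.7,1.5,0,45.6],[-7,0.7,1,0,45.6],[0,0,0,0,0]]]'|tail -2; python3 st.py
python3 -m pendant '[[[0,0,0,0,0],[0,0,0,0,0],[0,0,0,0,0]]]'|tail -1; python3 st.py
python3 - <<'E'
from tilt import *
c=shot("wrist","w7.png"); im=c["img"].astype(int)
col=im[:,316:330].mean(1); sat=col.max(1)-col.min(1)
print([(y,int(col[y].max()),int(sat[y])) for y in range(60,310,2)])
E
```

```text
wrist_force: [0.2, 0.2, -5.5]
opening: 0.524
[ 0.4822 -0.0131  0.0939] [ 0.1931  0.1572 -5.5101] [ 0.0505 -0.1899  0.0184] 44.729947923797866
opening: 0.527
[ 0.4828 -0.0133  0.0937] [-0.3294 -0.3794 -5.0254] [ 0.0273 -0.1525 -0.003 ] 44.99202149668826
[(60, 38, 2), (62, 41, 2), (64, 45, 3), (66, 50, 4), (68, 50, 4), (70, 45, 3), (72, 41, 1), (74, 37, 2), (76, 35, 3), (78, 35, 3), (80, 36, 3), (82, 36, 3), (84, 36, 3), (86, 36, 4), (88, 35, 5), (90, 34, 7), (92, 36, 7), (94, 37, 8), (96, 38, 8), (98, 57, 22), (100, 147, 97), (102, 169, 116), (104, 178, 87), (106, 221, 13), (108, 215, 44), (110, 171, 113), (112, 169, 117), (114, 169, 117), (116, 169, 117), (118, 169, 117), (120, 171, 118), (122, 172, 119), (124, 171, 118), (126, 170, 118), (128, 170, 117), (130, 169, 117), (132, 170, 118), (134, 171, 118), (136, 172, 118), (138, 172, 118), (140, 172, 119), (142, 173, 119), (144, 172, 119), (146, 172, 119), (148, 172, 118), (150, 171, 118), (152, 171, 118), (154, 170, 117), (156, 170, 117), (158, 171, 118), (160, 172, 119), (162, 173, 119), (164, 173, 119), (166, 173, 119), (168, 169, 
[... 409 characters left out ...]
22, 82), (220, 121, 82), (222, 122, 82), (224, 122, 82), (226, 122, 82), (228, 121, 82), (230, 121, 81), (232, 120, 81), (234, 120, 81), (236, 120, 81), (238, 120, 81), (240, 120, 81), (242, 120, 80), (244, 120, 80), (246, 120, 81), (248, 121, 81), (250, 120, 81), (252, 120, 81), (254, 120, 81), (256, 121, 81), (258, 121, 81), (260, 120, 81), (262, 123, 74), (264, 152, 23), (266, 164, 5), (268, 153, 19), (270, 123, 71), (272, 121, 81), (274, 121, 82), (276, 121, 81), (278, 119, 80), (280, 110, 73), (282, 45, 19), (284, 30, 6), (286, 30, 6), (288, 30, 6), (290, 30, 6), (292, 30, 6), (294, 29, 5), (296, 30, 6), (298, 29, 5), (300, 30, 5), (302, 29, 5), (304, 30, 5), (306, 30, 5), (308, 29, 4)]
```

```bash
cat > bands.py <<'E'
import sys; from tilt import *
def bands(c,x0=316,x1=330,lo=60,hi=300):
    col=c["img"].astype(float)[:,x0:x1].mean(1); s=col.max(1)-col.min(1)
    inb=[y for y in range(lo,hi) if s[y]>60]; a,b=inb[0],inb[-1]
    low=[y for y in range(a,b) if s[y]<60]; g=np.split(low,np.where(np.diff(low)>3)[0]+1)
    return [float(np.mean(k)) for k in g]
if __name__=="__main__":
    yaw=float(sys.argv[1]); c=shot("wrist"); o=monitor.get_obs(); b=bands(c); print(b)
    if len(b)==3:
        r=tilt(c,yaw,np.array([[326,b[0]],[326,b[1]],[326.5,b[2]]]),np.array(o["eef_pos"])+[0,0,.024]); print(r)
E
python3 bands.py -5.9
python3 -m pendant '[[[0,0,0,0,45.7],[0,0,0,0,45.7],[0,0,0,0,45.7]]]'|tail -1; python3 st.py;python3 bands.py -5.9
python3 -m pendant '[[[0,0,0,0,45.8],[0,0,0,0,45.8]]]'|tail -1; python3 st.py;python3 bands.py -5.9
```

```text
[106.5, 173.5, 266.0]
(np.float64(51.72466120513659), array([ 0.4633, -0.0112,  0.0686]), array([ 0.4263, -0.0074,  0.0215]), np.float64(0.4711047279159857), array([-0.0195,  0.002 , -0.0491]))
opening: 0.538
[ 0.4827 -0.0132  0.0938] [ 0.2072  0.0304 -4.3666] [ 0.0053 -0.2253  0.0347] 45.904540249677794
[106.5, 173.5, 266.0]
(np.float64(51.72863872134835), array([ 0.4632, -0.0112,  0.0686]), array([ 0.4262, -0.0074,  0.0215]), np.float64(0.47222535033313306), array([-0.0195,  0.002 , -0.0492]))
opening: 0.531
[ 0.4827 -0.0132  0.0938] [ 0.0173 -0.4309 -4.9653] [-0.0029 -0.1242 -0.0312] 45.331641590918366
[135.5, 186.0, 261.0]
(np.float64(65.26996505291392), array([ 0.4739, -0.0123,  0.0655]), array([ 0.4489, -0.0097,  0.011 ]), np.float64(0.4026568766433911), array([-0.0089,  0.0009, -0.0523]))
```

```bash
python3 -m pendant '[[[0,0,0,0,45.8]]]'|tail -1; python3 st.py;python3 bands.py -5.9
python3 -m pendant '[[[0,0,0,0,0],[0,0,0,0,0],[0,0,0,0,0]]]'|tail -1; python3 st.py;python3 bands.py -5.9
```

```text
opening: 0.534
[ 0.4828 -0.0132  0.0939] [-0.4073 -0.1729 -4.759 ] [-0.0474 -0.1313 -0.0521] 45.640302479839
[141.0, 188.5, 260.0]
(np.float64(68.00884938729338), array([ 0.4759, -0.0125,  0.0659]), array([ 0.4535, -0.0102,  0.0103]), np.float64(0.39104341604178217), array([-0.007 ,  0.0007, -0.052 ]))
opening: 0.53
[ 0.4829 -0.0133  0.094 ] [ 0.1303 -0.3933 -2.2304] [-0.0794 -0.1103 -0.0188] 45.265445915237805
[140.5, 188.5, 259.5]
(np.float64(66.74456988951961), array([ 0.4769, -0.0126,  0.0616]), array([ 0.4533, -0.0102,  0.0065]), np.float64(0.39851346109355745), array([-0.006 ,  0.0006, -0.0564]))
```

```bash
cat > stand.py <<'E'
from fit import *
from scipy.optimize import minimize
def dk(p,pts):  # deck coords -> world
    Y=np.radians(p[2]);a=np.radians(20)
    X=np.array([np.cos(Y)*np.cos(a),np.sin(Y)*np.cos(a),-np.sin(a)]);W=np.array([-np.sin(Y),np.cos(Y),0]);Z=np.cross(X,W)
    return np.array([p[0],p[1],.032])+np.array(pts)@np.array([X,W,Z])
def iou(p,c,m,S=4):
    q=pix(c,dk(p,[(-.05,-.086,0),(.044,-.086,0),(.044,.086,0),(-.05,.086,0)]))
    im=np.zeros((400*S,640*S),np.uint8); cv2.fillPoly(im,[np.round((q+.5)*S*16).astype(np.int32)],255,shift=4)
    f=cv2.resize(im,(640,400),interpolation=cv2.INTER_AREA)/255.
    return np.abs(f-m).sum()/m.sum()
E
python3 -m pendant '[[[0,0,15,0,0],[0,0,25,0,0],[0,0,20,0,0],[0,0,0,0,0]]]'|tail -1
python3 st.py
python3 - <<'E'
from stand import *
c=shot("top","top8.png"); h=cv2.cvtColor(c["img"],cv2.COLOR_RGB2HSV).astype(int)
print([tuple(h[y,272]) for y in range(170,222,3)])
for v in (200,230):
    m=(abs(h[...,0]-22)<10)&(h[...,1]>40)&(h[...,2]>v); m[:150]=0
    n,l,s,ce=cv2.connectedComponentsWithStats(m.astype(np.uint8)); k=l[195,283]; m=(l==k).astype(float)
    best=min((minimize(iou,[.57,.178,y],args=(c,m),method="Nelder-Mead",options=dict(initial_simplex=[[.57,.178,y],[.575,.178,y],[.57,.183,y],[.57,.178,y+3]])) for y in(-18,-15)),key=lambda r:r.fun)
    print(v,m.sum(),best.x,best.fun)
E
```

```text
opening: 0.525
[ 0.4842 -0.0136  0.156 ] [ 0.8917  0.6677 -4.9344] [ 0.03   -0.025  -0.0419] 44.80051757778563
[(np.int64(0), np.int64(0), np.int64(30)), (np.int64(9), np.int64(157), np.int64(146)), (np.int64(25), np.int64(59), np.int64(253)), (np.int64(25), np.int64(63), np.int64(253)), (np.int64(23), np.int64(79), np.int64(248)), (np.int64(24), np.int64(70), np.int64(251)), (np.int64(23), np.int64(82), np.int64(247)), (np.int64(24), np.int64(77), np.int64(249)), (np.int64(24), np.int64(73), np.int64(251)), (np.int64(25), np.int64(60), np.int64(253)), (np.int64(24), np.int64(76), np.int64(249)), (np.int64(24), np.int64(69), np.int64(252)), (np.int64(25), np.int64(63), np.int64(253)), (np.int64(19), np.int64(100), np.int64(227)), (np.int64(90), np.int64(13), np.int64(20)), (np.int64(60), np.int64(15), np.int64(17)), (np.int64(0), np.int64(0), np.int64(32)), (np.int64(105), np.int64(2), np.int64(249))]
200 2096.0 [  0.5711   0.1773 -15.742 ] 0.024303996407723398
230 2064.0 [  0.571    0.1768 -15.595 ] 0.030019759841921265
```

```bash
python3 bands.py -5.9; python3 -c "
from h import *;o=monitor.get_obs();print(o['eef_pos'],rot(o['eef_rot'])[:,0],np.degrees(np.arctan2(*rot(o['eef_rot'])[1::-1,0])), o['q'])"
```

```text
[140.5, 188.5, 259.5]
(np.float64(66.82507973168407), array([ 0.4772, -0.0127,  0.1222]), array([ 0.4538, -0.0103,  0.067 ]), np.float64(0.42544602231060935), array([-0.0052,  0.0004, -0.0555]))
[ 0.48246591 -0.01313055  0.1536668 ] [-9.95032386e-01  9.95517321e-02  6.00924486e-05] 174.28664218021345 [-2.73751187e-01  6.14457040e-02  1.90730873e+00 -3.21509888e-05
  1.17289403e+00 -1.74481815e+00]
```

```bash
python3 -m pendant '[[[5,8,10,0,0],[10,20,15,-1,0],[20,32,0,-2,0],[25,36,0,-2,0],[24,36,0,-2,0],[15,28,0,-2,0],[10,16,0,-0.9,0],[5,7,0,0,0]]]'|tail -1
python3 -m pendant '[[[0,0,0,0,0],[0,0,0,0,0]]]'|tail -1; python3 st.py; python3 bands.py -15.7
python3 -c "
from h import *;o=monitor.get_obs();print(o['eef_pos'],np.degrees(np.arctan2(*rot(o['eef_rot'])[1::-1,0])))"
python3 look.py 9 .57 .17 .08
```

```text
opening: 0.527
opening: 0.529
[0.5963 0.1692 0.1786] [-0.5605  0.7132 -5.6916] [-0.0086 -0.1239  0.0153] 45.19540277799704
[94.5, 169.5125, 259.5]
(np.float64(37.306810826782275), array([0.5752, 0.1751, 0.1338]), array([0.5292, 0.188 , 0.0974]), np.float64(0.38515260724386735), array([-0.0212,  0.006 , -0.0689]))
[0.59638421 0.1690925  0.17868933] 164.34868477423532
[296 194]
```

View pics/v9.png

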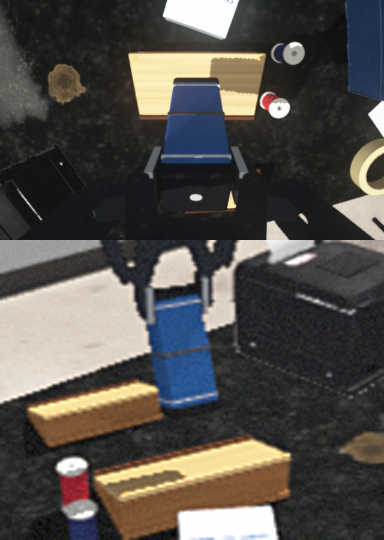

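```bash
sed -i 's/s=col.max(1)-col.min(1)/s=col[:,2]-col[:,0]/; s/s\[y\]>60/s[y]>45/; s/s\[y\]<60/s[y]<45/' bands.py
python3 bands.py -15.7
python3 -m pendant '[[[0,0,-15,0,0],[0,0,-20,0,0],[0,0,-13,0,0],[0,0,0,0,0],[0,0,0,0,0]]]'|tail -1; python3 st.py; python3 bands.py -15.7
for i in 1 2; do :; done
python3 -m pendant '[[[0,0,-3,0,0],[0,0,0,0,0]]]'|tail -1; python3 st.py
python3 -m pendant '[[[0,0,-3,0,0],[0,0,0,0,0]]]'|tail -1; python3 st.py
```

```text
[188.0, 259.5]
opening: 0.529
[0.597  0.1699 0.1309] [-0.497  -0.6402 -4.3287] [-0.0028 -0.057  -0.0215] 45.17361016112846
[188.0, 259.5]
opening: 0.528
[0.5968 0.1698 0.1279] [-0.8475 -0.1002 -4.9583] [-0.0067 -0.1106 -0.0074] 45.09511919812571
opening: 0.532
[0.5965 0.1698 0.1244] [ 0.2642 -0.0406 -5.1473] [ 0.0328 -0.0649 -0.0125] 45.39869550928719
```

```bash
python3 -m pendant '[[[0,0,-2,0,0],[0,0,0,0,0]]]'|tail -1; python3 st.py
python3 -m pendant '[[[0,0,-2,0,0],[0,0,0,0,0]]]'|tail -1; python3 st.py
python3 -m pendant '[[[0,0,-2,0,0],[0,0,0,0,0]]]'|tail -1; python3 st.py
python3 look.py 10 .57 .17 .08
```

```text
opening: 0.528
[0.5966 0.1698 0.1226] [ 0.4084  0.3687 -5.2338] [-0.009  -0.0155  0.0027] 45.115006324436315
opening: 0.527
[0.5966 0.1698 0.1205] [ 0.3112 -0.4717 -4.7501] [ 0.0034 -0.0628 -0.0082] 44.98652262056627
opening: 0.528
[0.5974 0.1697 0.1194] [ 0.5023  0.2458 -1.0866] [ 0.0797 -0.2771 -0.0289] 45.0836589519254
[296 194]
```

View pics/v10.png

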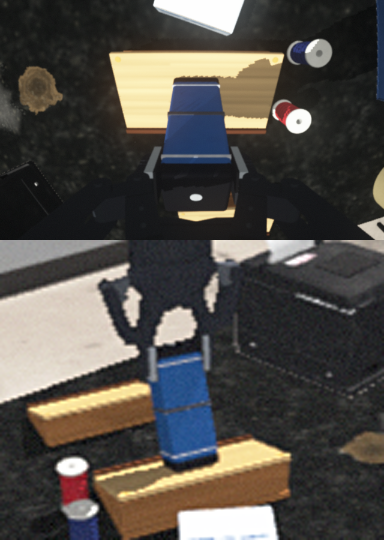

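```bash
cat > foot.py <<'E'
from stand import *
p=[.571,.177,-15.7]
def deckxy(c,uv,p=p):
    B=dk(p,np.eye(3))-dk(p,[(0,0,0)]); O=dk(p,[(0,0,0)])[0]
    a,b=ray(c,uv,.3),ray(c,uv,0); a=(a-O)@B.T;b=(b-O)@B.T
    return a+(b-a)*(a[:,2]/(a[:,2]-b[:,2]))[:,None]
E
python3 - <<'E'
from foot import *
c=shot("wrist"); im=c["img"].astype(int)
print([(y,*im[y,326]) for y in range(116,146,2)])
print(deckxy(c,[(290,129),(366,129),(183,86),(472,86),(212,216)])*1000)
print(pix(c,dk(p,[(-.05,-.086,0),(-.05,.086,0),(.044,-.086,0),(.044,.086,0)])))
E
```

```text
[(116, np.int64(249), np.int64(234), np.int64(179)), (118, np.int64(249), np.int64(234), np.int64(178)), (120, np.int64(248), np.int64(233), np.int64(177)), (122, np.int64(248), np.int64(233), np.int64(178)), (124, np.int64(247), np.int64(232), np.int64(175)), (126, np.int64(183), np.int64(155), np.int64(109)), (128, np.int64(131), np.int64(108), np.int64(77)), (130, np.int64(67), np.int64(52), np.int64(39)), (132, np.int64(57), np.int64(44), np.int64(35)), (134, np.int64(59), np.int64(47), np.int64(41)), (136, np.int64(59), np.int64(56), np.int64(68)), (138, np.int64(65), np.int64(74), np.int64(105)), (140, np.int64(118), np.int64(123), np.int64(137)), (142, np.int64(154), np.int64(160), np.int64(172)), (144, np.int64(65), np.int64(75), np.int64(111))]
[[-23.1898 -22.2281   0.    ]
 [-23.2521  24.832   -0.    ]
 [-51.385  -83.0559  -0.    ]
 [-51.6296  84.9472   0.    ]
 [ 47.934  -84.7364   0.    ]]
[[178.6198  88.3888]
 [473.1154  88.729 ]
 [209.2818 211.9455]
 [442.305  212.1122]]
```

```bash
python3 -m pendant '[[[0,0,0,0,45],[0,0,0,0,45.5],[0,0,0,0,45.7],[0,0,0,0,45.8],[0,0,0,0,45.9],[0,0,0,0,46],[0,0,0,0,46.3],[0,0,0,0,46.6]]]'|tail -1; python3 st.py
python3 look.py 11 .57 .17 .08; python3 bands.py -15.7
python3 - <<'E'
from foot import *
c=shot("wrist"); im=c["img"].astype(int)
print([(y,*im[y,326]) for y in range(116,150,2)])
E
```

```text
opening: 0.541
[0.5963 0.1698 0.1184] [ 0.4397  0.6715 -0.2834] [0.0245 0.045  0.0262] 46.23134507565238
[296 194]
[184.0, 251.0]
[(116, np.int64(249), np.int64(233), np.int64(177)), (118, np.int64(249), np.int64(234), np.int64(178)), (120, np.int64(249), np.int64(234), np.int64(178)), (122, np.int64(249), np.int64(233), np.int64(179)), (124, np.int64(249), np.int64(234), np.int64(179)), (126, np.int64(245), np.int64(228), np.int64(171)), (128, np.int64(164), np.int64(137), np.int64(97)), (130, np.int64(67), np.int64(53), np.int64(41)), (132, np.int64(61), np.int64(47), np.int64(38)), (134, np.int64(60), np.int64(48), np.int64(43)), (136, np.int64(65), np.int64(69), np.int64(95)), (138, np.int64(80), np.int64(85), np.int64(109)), (140, np.int64(153), np.int64(154), np.int64(161)), (142, np.int64(98), np.int64(104), np.int64(130)), (144, np.int64(63), np.int64(71), np.int64(103)), (146, np.int64(61), np.int64(69), np.int64(101)), (148, np.int64(61), np.int64(70), np.int64(104))]
```

View pics/v11.png

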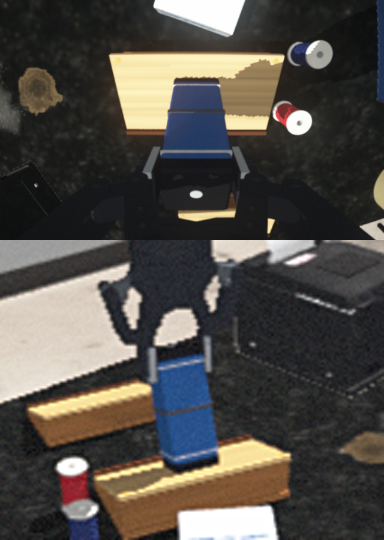

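```bash
python3 - <<'E'
from tilt import *
c=shot("wrist"); print(tilt(c,-15.7,np.array([[326,140.4],[326,184],[326.5,251]]),np.array([.5963,.1698,.1424]))[:4])
E
python3 -m pendant '[[[0,0,0,0,55],[0,0,0,0,70],[0,0,0,0,85],[0,0,0,0,85],[0,0,5,0,85],[0,0,20,0,85],[0,0,40,0,85],[0,0,50,0,85]]]'|tail -1
python3 -m pendant '[[[-30,0,40,0,85],[-40,0,20,0,85],[-40,0,0,0,85],[-20,0,0,0,85],[0,0,0,0,85],[0,0,0,0,85],[0,0,0,0,85],[0,0,0,0,85]]]'|tail -1; python3 st.py
python3 look.py 12 .57 .17 .08
python3 - <<'E'
from fit import *
c=shot("top","t12.png"); i=cv2.imread("pics/t12.png")[150:270,200:360]; a=cv2.imread("pics/v12.png")
cv2.imwrite("pics/v12.png",np.hstack([a,cv2.resize(i,(384,288))[:,:].copy() if 0 else cv2.copyMakeBorder(cv2.resize(i,(384,288)),0,a.shape[0]-288,0,0,cv2.BORDER_CONSTANT)]))
for t in("thread_red","thread_navy","button_box"):
    for d in spotter.tip_of("top",t)[:1]: print(t,d["confidence"],world(c,d["at"]))
E
```

```text
(np.float64(70.82321212107934), array([0.588 , 0.1722, 0.0922]), array([0.569 , 0.1776, 0.0355]), np.float64(0.3095592031907586))
opening: 0.995
opening: 0.995
[0.4671 0.1697 0.2935] [-0.8015  0.382  -0.2322] [ 0.0056  0.0171 -0.0068] 84.94925615120455
[296 194]
thread_red 0.66 [0.6272 0.2772 0.005 ]
thread_navy 0.6 [ 0.5572  0.3061 -0.0005]
```

View pics/v12.png

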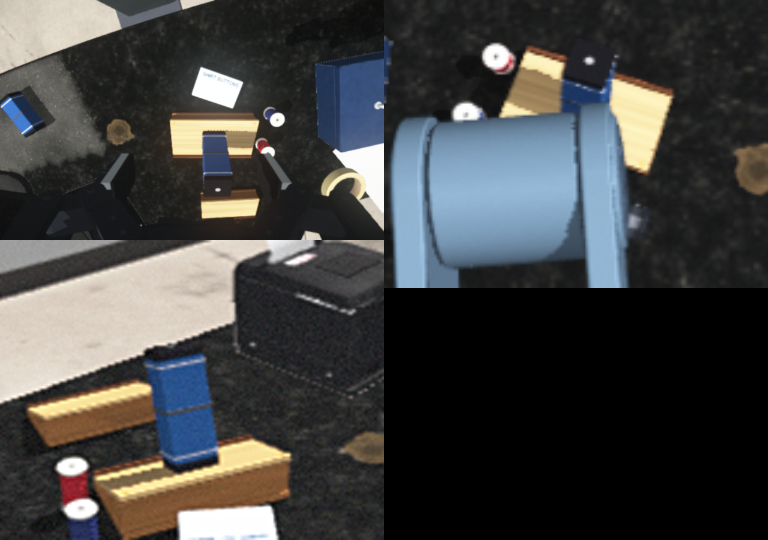

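The case stands alone on the deck with its foot fully on it, and the neighbours haven't moved. I'm handing in.

```bash
python3 -c "
from h import *;print(monitor.get_obs()['time_s']);print(order.hand_in())"
```

```text
27.8
the job is handed in; nothing more can be done
None
```

The kit case is standing on its heavy end on the larger stand's deck. I handed the job in at 27.8 s of the 58 s allowed.

- **Feeling for the heavy end:** I lifted the larger case at its middle. The wrist moment (about 0.11 N m at about 5 N) put the weight about 24 mm towards the far end. While it was up I carried it clear and turned it about 142°, then set it down and let go.
- **Standing it up:** I took it by the light end. With slight, gradual loosening of the grip, the heavy end swung down until the case was about 67° steep. My first try at loosening opened the jaws too far. The case dropped a few centimetres back onto the counter and slid about 19 mm, so I gripped it again.
- **Placing it:** I lowered it onto the deck until it touched, then let go gradually so that it settled flat.

**Last checks**
- **Squareness:** the case measured 70.8° steep after the gradual release, against 70° ideal.
- **Foot on the deck:** just before letting go, the foot's centre was about 0 mm down the slope and 1 mm across from the deck's centre. After letting go its upper edge was in nearly the same place, and the foot was wholly on the deck.
- **Staying up:** with the arm away and touching nothing, the case was still standing in the wrist, scene and top pictures.
- **Neighbours:** both spools measured within about 2 mm of where they started. The network did not find the white box in the last top picture, probably because the arm covered it. It looks undisturbed in the wrist picture, but I did not measure it again.

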